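# Load the tube rack past the autosampler's one-way flap

### The job

Load the tube rack into the autosampler: set it upright on the front of the loading lane, round nose first, slide its foot in under the guide lips and push it gently through the sprung flap, against the ejector pad, just until the flap has fallen shut behind it; do not ram it into the guides or drive the pad hard against its end. Then ease it back under control until the closed flap holds it - never let it spring back - and let go, leaving it upright on the lane between flap and pad. Leave everything else on the bench where it is.

Things in the scene. Friction and masses are not known exactly. Their poses are not given: they have to be found in the camera images.
- rack: Grey plastic tube rack, loose on the bench, about 0.3 kg: upright slab 112 long, 26 wide, 70 mm high, flat sides, one end square (tail), the other half-round in plan, radius 13 mm (nose). Five fixed tubes, white caps up to 88 mm high. Origin: centre of underside; x to the nose, y across, z up. A foot flange 40 mm wide, 5 mm thick runs along its full length, front corners rounded.
- rack_grip (a point): Where to grip the rack: on its centre line at mid-length, 59 mm above its underside. Pinch across the 26 mm slab; fingertips kept 40 mm or more above its underside clear all parts of the lane.
- rack_nose (a point): Foremost point of the rack's nose, 56 mm ahead of its origin, on the centre line at underside height. The tail face is 112 mm behind it.
- bay: Bench-top autosampler with an open-topped loading lane, fixed. Origin: on the lane's centre line where the guides begin (mouth), at bench height; x = loading direction, y to its left, z up. Lane floor: plate 90 mm wide, top at z = 6 mm, x -126 to +247 mm. White housing behind it from x = 253 to 483 mm, 250 mm wide, 134 mm high, needle tower to 238 mm. Lane figures below are in this frame.
- lane_front (a point): On the lane floor, on its centre line, 71 mm before the mouth: with its origin here the rack stands on the front of the lane, its nose 15 mm short of the mouth and its flange flat on the floor. Splayed lead-ins from x = -32 to 0 mm narrow from about 52 to 43 mm, top z = 16.5 mm.
- lane_mouth (a point): On the lane floor at the mouth (x = 0). From here two rails leave 43 mm for the 40 mm flange; steel lips on them (underside z = 13.5, top z = 16.5 mm) leave a 30 mm slot for the slab and hold the flange down, so the rack can only slide in from the mouth.
- lane_end (a point): On the lane floor, on its centre line at x = 185 mm: middle setting of the near face of the dark ejector block (top z = 40 mm). Block, pad and flap sit on one stop unit clamped to the rails up to 15 mm either way along x from the middle setting. Its true place is NOT measured and must be seen or felt; this point does not move with it. Flap and pad figures are for the middle setting.
- flap (a joint): Sprung one-way flap: dark steel leaf 24 mm long, z 19 to 39 mm, upright hinge at x = 35, y = 17.5 mm. Rad: 0 = closed, across the slot, 65 deg to the lane, tip x = 45 mm; grows inwards only, about 1.05 while the slab passes. Spring 0.03 (closed) to 0.064 N m. Falls shut once the tail is 25 to 27 mm past the hinge; a returning tail then rests on its tip, 13 mm past the hinge.
- pad (a joint): Sprung ejector pad (black plate 30 mm wide, z 17.5 to 39.5 mm) met by the rack's nose. Metres: 0 = free, face at x = 150 mm; grows as it is pushed in, hard end 0.029. Pushes back with 3 N + 0.25 N per mm (10 N at the end). The flap falls shut at about 0.022 to 0.025; a rack resting on the closed flap leaves it at 0.010. Let go elsewhere, it throws the rack back.
- petri_dish: Covered glass Petri dish, 92 mm across, 18 mm high. A bystander; origin at the centre of its underside.
- beaker: Glass beaker, 72 mm across, 90 mm high. A bystander; origin at the centre of its underside.
- basin: White porcelain evaporating basin, 76 mm across, 32 mm high. A bystander; origin at the centre of its underside.
- spirit_lamp: Glass spirit lamp with white cap, 72 mm across, 84 mm high. A bystander; origin at the centre of its underside.
- wash_bottle: White plastic wash bottle with bent spout, 66 mm across, 186 mm high. A bystander; origin at the centre of its underside.
- pencil: Black pencil, 8 mm thick, about 160 mm long, lying along its x. A bystander; origin at the centre of its underside.
- thermometer: Yellow-cased thermometer, 8 mm thick, about 275 mm long, lying along its x. A bystander; origin at the centre of its underside.
There are look-alikes about, which are no part of the job. Of the things that look like the rack, take the one that is nearest to the robot's base at the start.

How it is judged (in metres and radians):
On the way, in this order (a step that is already met when the one before it is completed fails the run):
1. the rack's foot is in the guides, in front of the closed flap (z of rack_nose in the frame of bay below 0.0085 m and y of rack_nose in the frame of bay between -0.004 and 0.004 m and y of rack in the frame of bay between -0.004 and 0.004 m and angle between rack's own z axis and vertical below 0.05 rad and x of rack_nose in the frame of bay between 0.003 and 0.04 m and value of joint flap below 0.2 rad), for 0.1 s.
2. the rack has pushed the flap aside (z of rack_nose in the frame of bay below 0.0085 m and y of rack_nose in the frame of bay between -0.004 and 0.004 m and y of rack in the frame of bay between -0.004 and 0.004 m and angle between rack's own z axis and vertical below 0.05 rad and x of rack_nose in the frame of bay above 0.03 m and value of joint flap above 0.7 rad), for 0.1 s.
3. the flap has fallen shut behind the rack, with the pad pushed in (z of rack_nose in the frame of bay below 0.0085 m and y of rack_nose in the frame of bay between -0.004 and 0.004 m and y of rack in the frame of bay between -0.004 and 0.004 m and angle between rack's own z axis and vertical below 0.05 rad and value of joint flap below 0.12 rad and value of joint pad above 0.007 m), for 0.1 s.
At the end, for the whole second after the job is handed in: The rack stands upright (within 0.05 rad) and low in the lane, nose inwards (nose 140 to 180 mm beyond the mouth), within 4 mm of the lane's centre line, at rest; the flap is shut behind it (under 0.12 rad) and holds it: the pad is pushed in by 7 to 13.5 mm (all of step 3 and value of joint pad below 0.0135 m and x of rack_nose in the frame of bay between 0.14 and 0.18 m and linear speed of rack below 0.01 m/s); the robot touches nothing.
It fails at once if the ejector pad is pushed with more than 18 N (driven hard against its end) (contact force between rack and pad above 18 N).
It fails at once if the rack is pressed or rammed against the lane with more than 120 N (contact force between rack and bay above 120 N).
It fails at once if the rack is let spring back: the pad returns faster than 0.25 m/s (velocity of joint pad below -0.25 m/s).
It fails at once if the rack is tipped by more than 0.4 rad (angle between rack's own z axis and vertical above 0.4 rad).
It fails at once if a bystander is moved by more than 20 mm (distance of any of petri_dish, beaker, basin, spirit_lamp, wash_bottle, pencil, thermometer from where it was at the start of the episode above 0.02 m).
It also fails if it takes over 69 s, if anything falls off the work surface, if the arm or the gripper's body presses on something with over 40 N, if the wrist force passes 120 N, or if a joint passes its speed limit or range.

### The arm

A 6-joint arm with a two-finger parallel gripper is mounted at the origin on the work surface. World frame = base frame: x ahead of the robot, y to its left, z up, the work surface at z = 0. Lengths are in mm, angles in rad, forces in N, time in s.
With the tool pointing down it reaches from about 275 to 875 mm from the base axis. Payload 12.5 kg.
Tool frame: the origin (TCP) lies midway between the tips of the shut fingers; the grasp point (between the pads) lies 19 mm behind it (bot.hold_point_z is the distance from the TCP to the grasp point, in mm); z points along the fingers, y is the line along which they close (so a half turn about z gives the same grasp; the last joint's range is limited). The gripper opens to 85 mm and grips with 20 to 120 N. Pads are 22 mm wide; open, the fingers measure 114 mm over their backs; the gripper's body (76 mm by 85 mm) begins 54 mm behind the grasp point. The pads swing forward as they close: fully open they stand 13 mm farther back than shut.
Start: joints at [1.145, 0.351, 1.652, -0, 1.139, -0.085], TCP at [183.801, 518.364, 231.29] pointing down, gripper open.
Joint ranges: [-2.75, 2.75], [-0.79, 2.1], [0.01, 2.65], [-1.57, 4.71], [0.07, 3.14], [-2.87, 2.87]. Speed limits (rad/s): [2.22, 2.22, 2.79, 3.14, 3.14, 3.14].

### API

Orientations are given as a 3x3 rotation matrix whose columns are the frame's x, y, z axes.
In Python, from bench import bot gives the robot as it stands.
- The arm moves only by the tool jog_arm, never from a script. Its argument "plan" is text: rows parted by semicolons, each of 7 numbers parted by spaces: the turn, a rotation vector about the world's x, y, z in degrees, then the shift along the world's x, y, z in mm, then the gripper command: -1 is shut, 1 is fully open, values between are in proportion. In form: rx ry rz tx ty tz claw; .... A call has 1 to 10 rows; each row is the pose to reach, as a shift and turn from the pose commanded when the call began; what a row does not reach only later rows make up. A row lasts 1/12 s, in which the tool goes at most 41.7 mm and 7.16 degrees, less where a joint would pass 70% of its speed; a pose out of reach is approached as far as the arm can. A call with a gripper value outside its range is refused whole. The fingers move at their own pace and stop on an object; "squeeze" is the grip in N (left out, the last holds). Time passes only in rows, so rows that repeat a pose let the fingers close. It gives the time, the measured TCP pose, the force, the opening and the grip force at its end, in the units of the state.
- bot.observe(): the state, without advancing time (a new reading comes with each control period).
- bot.read_camera(name): name is "scene" or "top" or "wrist"; returns (picture, depth): 400x640x3 uint8, red, green, blue; 400x640 float32, mm along the optical axis (not along the pixel's ray), 0 where there is no reading.
- bot.calibration(name): a dict with "K" (3x3 intrinsics, pixels), "origin" and "attitude" of the camera in the world. Camera axes: x right, y up, looking along -z (the intrinsics and any distortion apply to the point x, -y, -z); pixel columns grow to the right and rows downward; lengths in mm; the calibration is good to about 2 mm. A picture is of the moment at which its call begins: read the wrist's pose just before it. calibration takes no time and is no camera call; for the wrist camera it gives the pose at the moment of the call.
- bot.job_done(): hands the job in; it is judged then, once.
The state is a dict: "t": time; "qpos": joint angles; "joint_velocities": joint speeds; "joint_efforts": joint torques, N m; "eef_pos": TCP position; "tcp_rot": TCP orientation; "wrist_force": force on the tool from outside, world axes, zero at the start; "wrist_torque": the same for the moment, N m; "finger_gap": finger opening in mm; "gripper_force": force on a finger pad.
Only numpy, scipy, OpenCV 4.12 (cv2) and the standard library are available. Lean on these libraries where they do the work, as an engineer would, in place of code of your own. Each camera call takes 0.05 s, during which the arm holds its last target. There are 200 camera calls.

## Working session

There is one attempt and no reset: what is moved stays moved. The work goes in short steps, Python scripts to look and compute and a tool call to move; the robot and the scene stay as the last step left them, time stands still between calls to the robot, and variables do not carry over. Pictures are saved under pics/ and viewed, at most 10 in all, crops included, and the job is handed in when it is done.

Besides the shell and the picture viewer there is one more tool, called after "Request:" as a command line: name --argument value ..., lists and objects as JSON in quotes. jog_arm: Moves the arm, as the interface text tells. Its arguments: {"type":"object","properties":{"plan":{"type":"string"},"squeeze":{"type":"number"}},"required":["plan"]}

```bash
mkdir -p pics; cat > h.py <<'E'
import numpy as np, cv2
from bench import bot
np.set_printoptions(precision=4,suppress=True)
def grab(n):
    c=bot.calibration(n); im,d=bot.read_camera(n); return im,d,c
def world(d,c):
    K=np.array(c["K"]);v,u=np.mgrid[0:400,0:640]
    x=(u-K[0,2])/K[0,0]*d; y=(v-K[1,2])/K[1,1]*d
    P=np.stack([x,-y,-d],-1)
    return P@np.array(c["attitude"]).T+np.array(c["origin"])
E
python3 - <<'E'
from h import *
for n in("top","scene"):
    im,d,c=grab(n); print(n,c); W=world(d,c)
    np.savez(f"pics/{n}0.npz",im=im,d=d,W=W)
    cv2.imwrite(f"pics/{n}0.png",im[...,::-1])
print(bot.observe())
E
```

```text
top {'K': array([[393.1707,   0.    , 319.2051],
       [  0.    , 393.1707, 207.0779],
       [  0.    ,   0.    ,   1.    ]]), 'origin': array([474.6598, 115.6222, 841.5391]), 'attitude': array([[-0.0008,  0.9937, -0.1121],
       [-1.    , -0.0016, -0.0065],
       [-0.0066,  0.1121,  0.9937]])}
scene {'K': array([[369.0767,   0.    , 313.2743],
       [  0.    , 369.0767, 201.7507],
       [  0.    ,   0.    ,   1.    ]]), 'origin': array([1164.2379,   15.8683,  570.5074]), 'attitude': array([[ 0.1301, -0.607 ,  0.784 ],
       [ 0.9914,  0.0889, -0.0957],
       [-0.0116,  0.7897,  0.6134]])}
{'t': 0.1, 'qpos': array([ 1.1454,  0.3512,  1.6524,  0.    ,  1.1391, -0.0846]), 'joint_velocities': array([ 0.0005, -0.0018, -0.0003,  0.0001, -0.0026,  0.0011]), 'joint_efforts': array([  0.0019, -50.6829, -29.1875,   0.    ,   0.0026,   0.0001]), 'eef_pos': array([183.6753, 518.0964, 230.7925]), 'tcp_rot': array([[-0.9425,  0.3343, -0.0005],
       [ 0.3343,  0.9425, -0.001 ],
       [ 0.0001, -0.0011, -1.    ]]), 'wrist_force': array([ 0.0064, -0.6522,  0.014 ]), 'wrist_torque': array([ 0.0109,  0.0094, -0.0089]), 'gripper_force': 0.0, 'finger_gap': 85.516180534539}
```

View pics/top0.png

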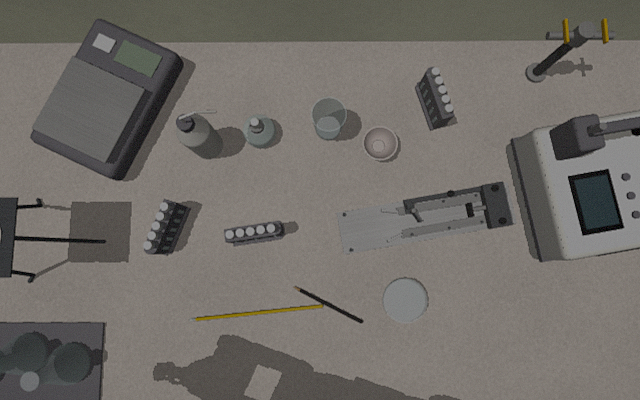

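View pics/scene0.png

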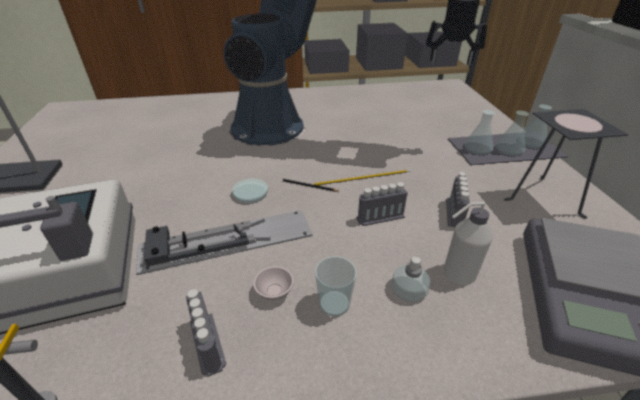

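The top view shows three rack look-alikes at about (165,228), (254,232) and (435,98). The lane runs from (340,230) to (510,205), and its stop unit is near (490,205). Next I'll measure the racks and the lane.

```bash
python3 - <<'E'
from h import *
z=np.load("pics/top0.npz");W=z["W"];im=z["im"]
for n,(u0,u1,v0,v1) in dict(A=(135,195,190,260),B=(215,295,212,252),C=(405,465,60,135)).items():
    R=W[v0:v1,u0:u1].reshape(-1,3); 
    for lo,hi in((8,55),(62,76),(80,95)):
        S=R[(R[:,2]>lo)&(R[:,2]<hi)]
        if len(S)<5: continue
        (c,s,a)=cv2.minAreaRect(S[:,:2].astype(np.float32)); print(n,lo,len(S),np.round(c,1),np.round(s,1),round(a,1),"dist",round(np.hypot(*c)))
# plate pixel corners
P=lambda u,v:W[v,u].round(1)
for p in((345,215),(345,248),(400,212),(400,240),(500,190),(505,222),(470,210),(452,212),(405,210)): print(p,P(*p))
a=cv2.resize(im[175:262,325:525],None,fx=4,fy=4,interpolation=cv2.INTER_CUBIC)
b=cv2.resize(im[212:252,215:300],None,fx=4,fy=4,interpolation=cv2.INTER_CUBIC)
o=np.zeros((348+165,800,3),np.uint8);o[:348]=a;o[350:350+160,:340]=b
b=cv2.resize(im[190:260,135:195],None,fx=2.3,fy=2.3);o[350:350+161,400:400+b.shape[1]]=b[:161]
cv2.imwrite("pics/crop1.png",np.clip(o[...,::-1]*1.6,0,255))
E
```

```text
A 8 465 [520.5 423.5] [ 28.3 110.8] 77.1 dist 671
A 62 468 [522.4 436.2] [ 27.8 111.6] 69.0 dist 681
A 80 360 [523.8 434.7] [17.7 96.2] 68.6 dist 681
B 8 97 [514.1 250.7] [ 34.1 111. ] 5.0 dist 572
B 62 425 [513.5 251.5] [ 26.3 112.1] 8.6 dist 572
B 80 325 [513.  253.3] [16.4 96.5] 8.6 dist 572
C 8 476 [ 788.  -113.5] [109.5  28.8] 29.4 dist 796
C 62 414 [ 796.6 -123.9] [111.3  27.5] 17.2 dist 806
C 80 347 [ 794.7 -124. ] [95.9 17.9] 18.2 dist 804
(345, 215) [551.9  66.1   5.6]
(345, 248) [481.8  66.6   5.9]
(400, 212) [557.1 -49.2  16.3]
(400, 240) [498.5 -49.7   6.6]
(500, 190) [ 599.8 -250.6   40.4]
(505, 222) [ 533.3 -253.6   48.4]
(470, 210) [ 559.  -188.9   36.1]
(452, 212) [ 557.9 -161.8    6.2]
(405, 210) [560.9 -59.1  19.5][ WARN:0@0.173] global loadsave.cpp:1063 imwrite_ Unsupported depth image for selected encoder is fallbacked to CV_8U.
```

View pics/crop1.png

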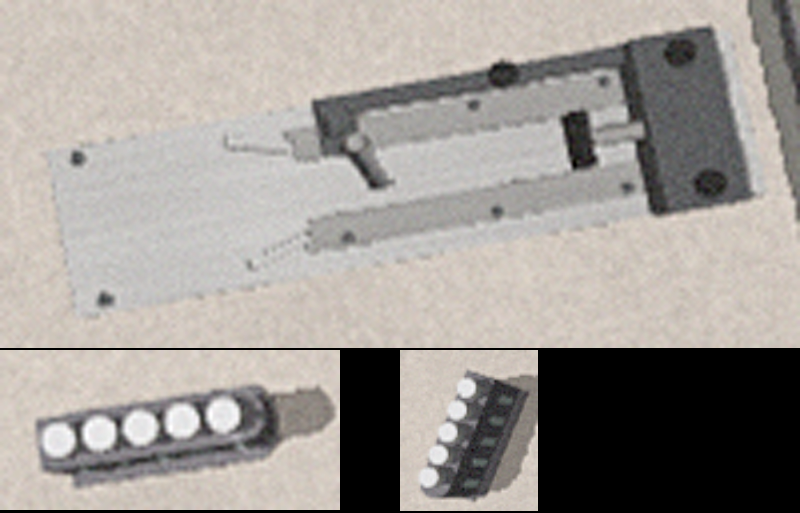

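Target is rack B: it is the nearest at 572 mm, and its nose points right (−y). Its heading is about the same as the lane's. I'll move above it now.

Request:
jog_arm --plan "0 0 -6.2 30 -24.5 0 1;0 0 -12.4 60 -49 0 1;0 0 -18.6 90 -73.5 0 1;0 0 -24.8 120 -98 0 1;0 0 -31 150 -122.5 0 1;0 0 -37.2 180 -147 0 1;0 0 -43.4 210 -171.5 0 1;0 0 -49.6 240 -196 0 1;0 0 -55.8 270 -220.5 0 1;0 0 -61.9 300 -245 0 1"

```text
t: 0.93
eef_pos: [484.9, 271.8, 231.1]
tcp_rot: [[-0.144, 0.99, -0.0], [0.99, 0.144, -0.0], [-0.0, -0.0, -1.0]]
wrist_force: [0.6, 1.3, -1.1]
finger_gap: 85.5
gripper_force: 0.0
```

```bash
python3 - <<'E'
from h import *
im,d,c=grab("wrist");W=world(d,c);o=bot.observe();print(o["t"],o["eef_pos"],o["tcp_rot"],c["origin"])
np.savez("pics/w1.npz",im=im,d=d,W=W)
cv2.imwrite("pics/w1.png",im[...,::-1])
R=W.reshape(-1,3)
R=R[(abs(R[:,0]-513)<90)&(abs(R[:,1]-251)<90)]
for lo,hi in((2.5,9),(62,76),(80,95)):
    S=R[(R[:,2]>lo)&(R[:,2]<hi)]
    if len(S)>5:
        (cc,s,a)=cv2.minAreaRect(S[:,:2].astype(np.float32)); print(lo,len(S),np.round(cc,1),np.round(s,1),round(a,1),S[:,2].mean())
# bay from top cam
W=np.load("pics/top0.npz")["W"].reshape(-1,3)
h=np.radians(-81);e=np.array([np.cos(h),np.sin(h)]);
M=W[(W[:,2]>3.8)&(W[:,2]<60)&(W[:,0]>440)&(W[:,0]<640)&(W[:,1]<85)&(W[:,1]>-300)]
# rough select around lane line
q=M[:,:2]-np.array([530,-50]);t=q@e;n=q@np.array([-e[1],e[0]])
s=M[(abs(n)<60)&(t>-160)&(t<205)]
(cc,sz,a)=cv2.minAreaRect(s[:,:2].astype(np.float32));print("plate",cc,sz,a)
E
```

```text
0.9833 [489.302  268.1457 231.063 ] [[-0.1331  0.9911  0.0017]
 [ 0.9911  0.1332 -0.0013]
 [-0.0015  0.0016 -1.    ]] [474.0639 353.3649 373.5295]
2.5 482 [526.5 276.7] [116.9 144.8] 14.0 5.056363592896725
62 1237 [516.4 252. ] [ 26.2 111.4] 8.6 69.72546117994268
80 1214 [516.  253.7] [16.8 96.4] 9.0 87.17701793092637
plate (534.9906005859375, -85.39186096191406) (116.9015884399414, 338.39068603515625) 8.918983459472656
```

The rack is at about (515, 252). I'll settle the arm over it.

Request:
jog_arm --plan "0 0 0 15 -10 -25 1;0 0 0 30 -21 -60 1;0 0 0 30 -21 -80 1;0 0 0 30 -21 -80 1;0 0 0 30 -21 -80 1"

```text
t: 1.4
eef_pos: [513.3, 252.3, 150.8]
tcp_rot: [[-0.149, 0.989, -0.002], [0.989, 0.149, -0.001], [-0.0, -0.002, -1.0]]
wrist_force: [-0.9, 0.5, 1.4]
finger_gap: 85.3
gripper_force: 0.0
```

```bash
python3 - <<'E'
from h import *
im,d,c=grab("wrist");W=world(d,c);o=bot.observe();print(o["t"],o["eef_pos"],o["tcp_rot"],c["origin"])
cv2.imwrite("pics/w2.png",im[...,::-1])
R=W.reshape(-1,3)
R=R[(abs(R[:,0]-513)<90)&(abs(R[:,1]-251)<90)]
for lo,hi in((62,76),(80,95)):
    S=R[(R[:,2]>lo)&(R[:,2]<hi)]
    if len(S)>5:
        (cc,s,a)=cv2.minAreaRect(S[:,:2].astype(np.float32)); print(lo,len(S),np.round(cc,1),np.round(s,1),round(a,1),S[:,2].mean())
# bay: lips (z 14-18.5)
W=np.load("pics/top0.npz")["W"].reshape(-1,3)
h=np.radians(-81.1);e=np.array([np.cos(h),np.sin(h)]);nn=np.array([-e[1],e[0]])
q=W[:,:2]-np.array([530,-50]);t=q@e;n=q@nn;k=(abs(n)<70)&(t>-170)&(t<220)
for lo,hi in((3.5,9),(13.5,19),(36,44)):
    m=k&(W[:,2]>lo)&(W[:,2]<hi)
    for t0 in range(-170,220,20):
        mm=m&(t>=t0)&(t<t0+20)
        if mm.sum()>3: 
            v=np.sort(n[mm]); g=np.diff(v); j=g.argmax(); print(lo,t0,mm.sum(),v[[0,-1]].round(1),"gap",v[j:j+2].round(1),"t",t[mm].min().round(1),t[mm].max().round(1))
E
```

```text
1.45 [513.8883 252.767  152.1765] [[-0.1494  0.9888  0.0004]
 [ 0.9888  0.1494  0.0002]
 [ 0.0002  0.0004 -1.    ]] [502.249  333.8832 293.2421]
62 2118 [516.1 252.8] [ 26.  109.5] 8.6 69.85574804374752
80 2278 [516.  253.6] [16.8 96.5] 8.6 87.2064359419421
3.5 -170 13 [-67.   68.5] gap [24.1 52.9] t -169.4 -152.7
3.5 -150 7 [-17.2  41.6] gap [14.5 38.7] t -146.0 -133.5
3.5 -130 334 [-53.7  47.4] gap [-53.7 -42.6] t -128.7 -110.2
3.5 -110 375 [-57.1  47.7] gap [-57.1 -42.2] t -110.0 -90.0
3.5 -90 381 [-41.7  57.9] gap [48.3 56.3] t -90.0 -70.0
3.5 -70 376 [-41.5  69.5] gap [48.3 68.8] t -70.0 -50.0
3.5 -50 372 [-41.4  65.8] gap [51.2 65.8] t -49.9 -30.0
3.5 -30 325 [-40.5  68.1] gap [49.5 68.1] t -30.0 -10.1
3.5 -10 274 [-43.7  49.6] gap [26.1 35.4] t -10.0 9.9
3.5 10 188 [-67.1  48.3] gap [-66.1 -39.9] t 10.1 30.0
3.5 30 148 [-66.2  64.4] gap [41.2 64.4] t 30.1 49.9
3.5 50 188 [-62.3  61.7] gap [41.9 61.7] t 50.0 69.9
3.5 70 188 [-64.2  67.4] gap [42.3 67.4] t 70.2 90.0
3.5 90 182 [-54.5  66.5] gap [42.3 66.5] t 90.0 109.8
3.5 110 195 [-62.3  57.9] gap [22.5 41.1] t 110.1 129.8
3.5 
[... 553 characters left out ...]
0 89.8
13.5 90 150 [-26.1  42.2] gap [-8.2 21.9] t 90.0 109.9
13.5 110 153 [-25.6  42.6] gap [-7.6 22.2] t 110.1 130.0
13.5 130 155 [-25.5  42.9] gap [ 0.6 22.8] t 130.1 149.8
13.5 150 156 [-24.9  43.1] gap [-7. 23.] t 150.1 169.8
13.5 170 54 [-37.1  41. ] gap [-6.6 16.5] t 170.0 178.0
36 10 45 [12.1 40.2] gap [27.  30.3] t 15.1 29.8
36 30 15 [-1.3 11.8] gap [5.4 7.4] t 31.3 38.0
36 90 18 [41.9 52.3] gap [41.9 43.6] t 103.1 109.8
36 110 11 [41.  51.5] gap [41.  42.9] t 110.8 115.8
36 130 49 [-6.4 21.8] gap [13.4 14.9] t 139.5 146.5
36 170 349 [-37.   54.4] gap [35.1 35.9] t 173.9 189.9
36 190 348 [-37.  55.] gap [-28. -26.] t 190.0 210.0
36 210 207 [-36.5  54.3] gap [49.9 51.5] t 210.0 220.0
```

The lane mouth is near (534.5, −47), heading about −80°, and the stop unit sits about 8 mm towards the front. I'll fly over the lane so the wrist camera can measure it in the same frame as the rack.

Request:
jog_arm --plan "0 0 0 0 -20 30 1;0 0 0 3 -56 60 1;0 0 0.5 6 -95 80 1;0 0 0.5 9 -134 80 1;0 0 1 12 -173 80 1;0 0 1 15 -212 80 1;0 0 1.4 18 -251 80 1;0 0 1.4 21 -290 80 1;0 0 1.4 24 -320 80 1;0 0 1.4 24 -320 80 1"

```text
t: 2.28
eef_pos: [538.6, -71.7, 233.6]
tcp_rot: [[-0.17, 0.985, 0.004], [0.985, 0.17, -0.002], [-0.002, 0.003, -1.0]]
wrist_force: [-0.4, 0.1, 0.1]
finger_gap: 84.8
gripper_force: 0.0
```

Request:
jog_arm --plan "0 0 0 0 0 0 1;0 0 0 0 0 0 1;0 0 0 0 0 0 1"

```text
t: 2.53
eef_pos: [537.9, -66.4, 232.2]
tcp_rot: [[-0.175, 0.985, 0.001], [0.985, 0.175, -0.0], [-0.0, 0.001, -1.0]]
wrist_force: [0.4, -0.4, 0.3]
finger_gap: 85.5
gripper_force: 0.0
```

```bash
python3 - <<'E'
from h import *
im,d,c=grab("wrist");W=world(d,c);o=bot.observe();print(o["t"],o["eef_pos"],o["tcp_rot"][:,1],c["origin"])
cv2.imwrite("pics/w3.png",im[...,::-1]);np.savez("pics/w3.npz",im=im,d=d,W=W)
W=W.reshape(-1,3)
h=np.radians(-80);e=np.array([np.cos(h),np.sin(h)]);nn=np.array([-e[1],e[0]])
q=W[:,:2]-np.array([534.5,-47]);t=q@e;n=q@nn;k=(abs(n)<60)&(t>-130)&(t<250)
for lo,hi in((14.5,19),(36,44)):
    m=k&(W[:,2]>lo)&(W[:,2]<hi)
    for t0 in range(-130,240,12):
        mm=m&(t>=t0)&(t<t0+12)
        if mm.sum()>3: 
            v=np.sort(n[mm]); g=np.diff(v); j=g.argmax(); print(lo,t0,mm.sum(),v[[0,-1]].round(1),"gap",v[j:j+2].round(1),"t",t[mm].min().round(1),t[mm].max().round(1))
m=k&(W[:,2]>3.5)&(W[:,2]<9)&(abs(n)<40);print("plate t",np.percentile(t[m],[0,.3,1]),W[m][:,2].mean())
E
```

```text
2.5833 [537.9081 -66.3817 231.9524] [0.9846 0.1749 0.0008] [524.2853  14.7824 374.5885]
14.5 -34 89 [-33.3  37.5] gap [-25.5  30.5] t -31.8 -22.7
14.5 -22 123 [-30.2  35.4] gap [-22.3  26.4] t -21.9 -10.1
14.5 -10 108 [-28.5  32.7] gap [-19.   24.3] t -9.3 1.7
14.5 2 304 [-29.8  35.4] gap [-13.1  17.4] t 2.5 13.9
14.5 14 245 [-30.1  47.3] gap [-13.3  17.6] t 14.1 26.0
14.5 26 175 [-30.4  37.2] gap [-13.4  -0.2] t 26.0 38.0
14.5 38 264 [-29.5  37.6] gap [-12.3  18. ] t 38.0 49.5
14.5 50 281 [-29.8  37.6] gap [-12.4  18.2] t 50.0 62.0
14.5 62 260 [-30.   34.9] gap [-12.5  18.4] t 62.0 74.0
14.5 74 250 [-30.3  35.2] gap [-12.6  18.5] t 74.0 86.0
14.5 86 259 [-29.5  37.8] gap [-12.7  17.6] t 86.0 98.0
14.5 98 242 [-29.7  35.8] gap [-12.9  17.7] t 98.0 109.9
14.5 110 227 [-29.9  34.9] gap [-12.9  17.9] t 110.0 122.0
14.5 122 227 [-30.2  37.8] gap [-13.1  18.1] t 122.0 134.0
14.5 134 232 [-29.1  37.8] gap [-6.7 -4. ] t 134.1 146.0
14.5 146 205 [-29.5  35.8] gap [-13.3  18.5] t 146.1 157.7
14.5 158 215 [-29.8  35. ] gap [-12.1  18.7] t 158.0 170.0
14.5 170 186 [-42.1  37.8] gap [-2.7 12.1] t 170.1 179.8
36 14 66 [17.8 37.2] gap [24.4 27.9] t 18.2 26.0
36 26 106 [-3.5 37.3] gap [24.5 28.2] t 26.0 37.7
36 38 11 [-3.6  1. ] gap [-1.3 -0.1] t 38.3 41.2
36 98 20 [37.8 47.7] gap [46.3 47.7] t 106.7 109.6
36 110 56 [36.6 49. ] gap [40.6 41.5] t 110.2 119.1
36 134 78 [-11.3  17.5] gap [1.2 2.5] t 142.8 145.8
36 146 52 [-11.3  17.6] gap [11.3 12.5] t 146.0 149.4
36 170 287 [-42.7  47.9] gap [0.  1.3] t 177.5 182.0
36 182 550 [-43.   48.2] gap [-1.3  0. ] t 182.0 194.0
36 194 444 [-42.   48.8] gap [36.4 37.9] t 194.1 206.0
36 206 423 [-42.4  49. ] gap [33.1 34.4] t 206.0 218.0
36 218 184 [-42.5  48.1] gap [38.6 40. ] t 218.0 222.7
plate t [-125.3873 -125.0528 -124.0147] 5.962016136089398
```

View pics/w3.png

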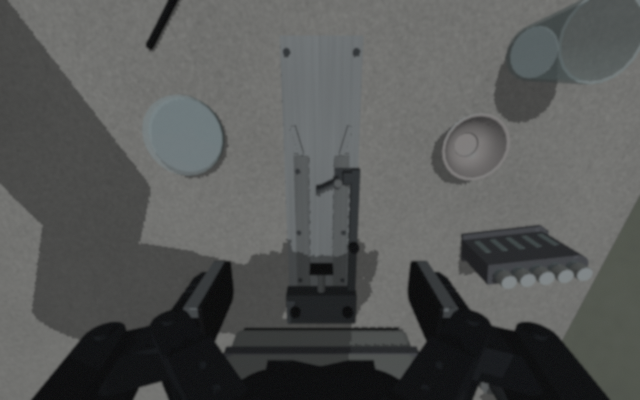

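The wrist view shows the lane mouth at about row 155, columns 300–345, and the closed flap at (328,187). The pad is at (320,268). In the wrist frame the mouth is at (537.2, −47), heading −80°, with the stop unit about −8 mm. Now back to grasp the rack.

Request:
jog_arm --plan "0 0 0 -2 39 0 1;0 0 -0.5 -5 78 0 1;0 0 -0.5 -8 117 0 1;0 0 -1 -11 156 0 1;0 0 -1 -14 195 0 1;0 0 -1.4 -17 234 0 1;0 0 -1.4 -20 273 -10 1;0 0 -1.4 -22 306 -40 1;0 0 -1.4 -22 320 -70 1;0 0 -1.4 -22 320 -80 1"

```text
t: 3.42
eef_pos: [513.1, 255.7, 147.6]
tcp_rot: [[-0.154, 0.988, -0.004], [0.988, 0.154, -0.001], [-0.0, -0.004, -1.0]]
wrist_force: [0.6, 0.5, -1.3]
finger_gap: 85.4
gripper_force: 0.0
```

Request:
jog_arm --plan "0 0 0 0 0 -25 1;0 0 0 0 0 -55 1;0 0 0 0 0 -85 1;0 0 0 0 0 -105 1;0 0 0 0 0 -110 1;0 0 0 0 0 -110 1"

```text
t: 3.92
eef_pos: [515.2, 252.3, 40.8]
tcp_rot: [[-0.15, 0.989, -0.002], [0.989, 0.15, -0.001], [-0.0, -0.002, -1.0]]
wrist_force: [-0.3, 0.7, 1.2]
finger_gap: 85.7
gripper_force: 0.0
```

Request:
jog_arm --plan "0 0 0 0 0 0 -1;0 0 0 0 0 0 -1;0 0 0 0 0 0 -1;0 0 0 0 0 0 -1;0 0 0 0 0 0 -1;0 0 0 0 0 0 -1;0 0 0 0 0 0 -1;0 0 0 0 0 0 -1" --squeeze 50

```text
t: 4.58
eef_pos: [516.1, 252.5, 42.1]
tcp_rot: [[-0.149, 0.989, 0.001], [0.989, 0.149, 0.0], [0.0, 0.001, -1.0]]
wrist_force: [-1.9, -1.3, 7.6]
finger_gap: 25.5
gripper_force: 51.3
```

The rack is gripped (opening 25.5 mm). I'll lift it, settle and measure it in the hand.

Request:
jog_arm --plan "0 0 0 0 0 10 -1;0 0 0 0 0 25 -1;0 0 0 0 0 50 -1;0 0 0 0 0 70 -1;0 0 0 0 0 80 -1;0 0 0 0 0 80 -1;0 0 0 0 0 80 -1"

```text
t: 5.17
eef_pos: [515.6, 252.3, 121.1]
tcp_rot: [[-0.149, 0.989, 0.0], [0.989, 0.149, 0.0], [0.0, 0.0, -1.0]]
wrist_force: [-0.2, -0.5, -2.6]
finger_gap: 25.2
gripper_force: 50.3
```

```bash
python3 - <<'E'
from h import *
im,d,c=grab("wrist");W=world(d,c);o=bot.observe();print(o["t"],o["eef_pos"],o["tcp_rot"],o["wrist_force"],o["finger_gap"])
cv2.imwrite("pics/w4.png",im[...,::-1])
p=o["eef_pos"];R=o["tcp_rot"]
Q=(W.reshape(-1,3)-p)
e=np.array([np.cos(np.radians(-81.4)),np.sin(np.radians(-81.4))]);nn=np.array([-e[1],e[0]])
t=Q[:,:2]@e;n=Q[:,:2]@nn
for lo,hi in((26,34),(44,52)):
    k=(abs(t)<75)&(abs(n)<20)&(Q[:,2]>lo)&(Q[:,2]<hi)
    S=Q[k];(cc,s,a)=cv2.minAreaRect(np.c_[t[k],n[k]].astype(np.float32)); print(lo,len(S),np.round(cc,1),np.round(s,1),round(a,1),S[:,2].mean(),"slopes",np.polyfit(t[k],S[:,2],1),np.polyfit(n[k],S[:,2],1))
E
```

```text
5.2167 [515.2145 252.1463 120.3209] [[-0.1491  0.9888 -0.0014]
 [ 0.9888  0.1491 -0.0005]
 [-0.0003 -0.0014 -1.    ]] [-0.3452 -0.3015 -3.2182] 25.651295785387074
26 5294 [-8.8  0. ] [39.9 93.1] 89.7 28.83661252826803 slopes [ 0.0025 28.8931] [-0.0087 28.8469]
44 6031 [-13.6  -0.3] [67.8 38.4] 19.1 46.596173285408334 slopes [-0.0007 46.5833] [-0.0183 46.6191]
```

The rack is level and centred, with its underside 41 mm below the TCP. I'll carry it to just above lane_front.

Request:
jog_arm --plan "0 0 0 1 -20 0 -1;0 0 0.5 2 -55 0 -1;0 0 1 4 -92 0 -1;0 0 1.43 6 -129 0 -1;0 0 1.43 7 -166 0 -1;0 0 1.43 8 -200 0 -1;0 0 1.43 9 -222 0 -1;0 0 1.43 9 -229.5 -10 -1;0 0 1.43 9 -229.5 -30 -1;0 0 1.43 9 -229.5 -40 -1"

```text
t: 6.05
eef_pos: [523.4, 22.8, 78.4]
tcp_rot: [[-0.173, 0.985, -0.004], [0.985, 0.173, 0.0], [0.001, -0.003, -1.0]]
wrist_force: [-1.3, 0.1, -3.2]
finger_gap: 25.2
gripper_force: 50.1
```

Request:
jog_arm --plan "0 0 0 0 0 -10 -1;0 0 0 0 0 -20 -1;0 0 0 0 0 -27 -1;0 0 0 0 0 -30 -1;0 0 0 0 0 -30 -1;0 0 0 0 0 -30 -1"

```text
t: 6.55
eef_pos: [525.0, 23.1, 51.5]
tcp_rot: [[-0.174, 0.985, 0.0], [0.985, 0.174, 0.0], [-0.0, 0.0, -1.0]]
wrist_force: [0.9, -0.2, -3.2]
finger_gap: 25.4
gripper_force: 50.1
```

```bash
python3 - <<'E'
from h import *
im,d,c=grab("top");W=world(d,c);o=bot.observe();print(o["t"],o["eef_pos"],o["tcp_rot"][:,1],o["wrist_force"])
im2,d2,c2=grab("scene")
a=cv2.resize(im[170:270,290:490],None,fx=4,fy=4,interpolation=cv2.INTER_CUBIC)
cv2.imwrite("pics/t5.png",np.clip(a[...,::-1].astype(float)*1.6,0,255).astype(np.uint8))
p=o["eef_pos"];O=np.array([537.15,-47.05]);e=np.array([.1736,-.9848]);nn=np.array([.9848,.1736])
print("lane coords of tcp",(p[:2]-O)@e,(p[:2]-O)@nn)
W=world(d2,c2);q=W[...,:2]-O;t=q@e;n=q@nn
E
```

```text
6.6 [525.1295  22.9919  51.7107] [0.9847 0.174  0.0007] [ 0.8342 -0.3621 -2.2287]
lane coords of tcp -71.06403441895097 0.3214604866041494
```

View pics/t5.png

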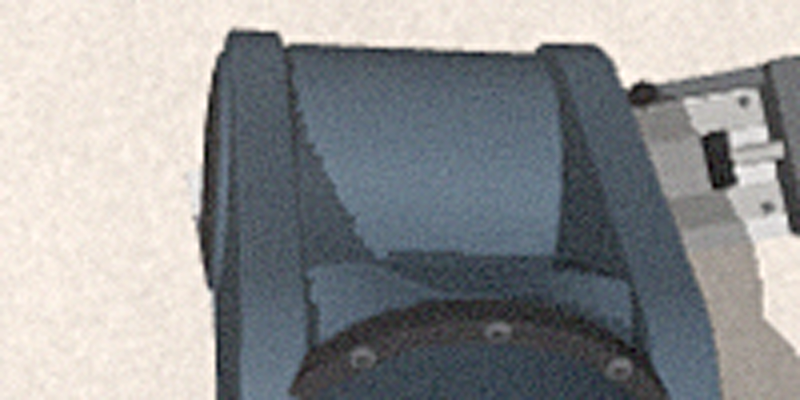

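The arm hides the rack in the top view, so I'll go by feel and lower gently onto the lane floor.

Request:
jog_arm --plan "0 0 0 0 0 -1 -1;0 0 0 0 0 -2 -1;0 0 0 0 0 -3 -1;0 0 0 0 0 -3.5 -1;0 0 0 0 0 -4 -1;0 0 0 0 0 -4 -1;0 0 0 0 0 -4 -1"

```text
t: 7.23
eef_pos: [524.9, 22.8, 48.1]
tcp_rot: [[-0.174, 0.985, 0.0], [0.985, 0.174, -0.0], [-0.0, 0.0, -1.0]]
wrist_force: [-4.6, -0.4, 9.9]
finger_gap: 25.6
gripper_force: 51.7
```

Floor contact at TCP z 48. I'll advance nose-first into the guides, slowly, 30 mm.

Request:
jog_arm --plan "0 0 0 0.5 -3 0.4 -1;0 0 0 1 -6 0.4 -1;0 0 0 1.6 -9 0.4 -1;0 0 0 2.1 -12 0.4 -1;0 0 0 2.6 -15 0.4 -1;0 0 0 3.1 -17.7 0.4 -1;0 0 0 3.6 -20.5 0.4 -1;0 0 0 4.1 -23.5 0.4 -1;0 0 0 4.7 -26.5 0.4 -1;0 0 0 5.2 -29.5 0.4 -1"

```text
t: 8.07
eef_pos: [530.3, -6.6, 48.1]
tcp_rot: [[-0.174, 0.985, 0.001], [0.985, 0.174, 0.0], [0.0, 0.001, -1.0]]
wrist_force: [-1.7, 5.4, 5.9]
finger_gap: 25.2
gripper_force: 51.5
```

Request:
jog_arm --plan "0 0 0 0 0 0 -1;0 0 0 0 0 0 -1;0 0 0 0 0 0 -1"

```text
t: 8.32
eef_pos: [530.4, -7.1, 48.1]
tcp_rot: [[-0.174, 0.985, 0.001], [0.985, 0.174, -0.0], [-0.0, 0.001, -1.0]]
wrist_force: [-0.7, -0.1, 5.3]
finger_gap: 25.2
gripper_force: 51.4
```

No side load. Nose at about x = 15 mm. Continuing through the flap.

Request:
jog_arm --plan "0 0 0 0.7 -4 0 -1;0 0 0 1.4 -8 0 -1;0 0 0 2.1 -12 0 -1;0 0 0 2.8 -16 0 -1;0 0 0 3.5 -20 0 -1;0 0 0 4.2 -24 0 -1;0 0 0 4.9 -28 0 -1;0 0 0 5.6 -32 0 -1;0 0 0 6.3 -36 0 -1;0 0 0 7.1 -40 0 -1"

```text
t: 9.15
eef_pos: [536.6, -46.1, 48.1]
tcp_rot: [[-0.173, 0.985, -0.001], [0.985, 0.173, 0.001], [0.001, -0.001, -1.0]]
wrist_force: [-5.5, 9.5, 12.0]
finger_gap: 25.1
gripper_force: 52.1
```

Request:
jog_arm --plan "0 0 0 0 0 0 -1;0 0 0 0 0 0 -1"

```text
t: 9.32
eef_pos: [536.9, -46.8, 48.1]
tcp_rot: [[-0.173, 0.985, -0.001], [0.985, 0.173, 0.0], [0.0, -0.001, -1.0]]
wrist_force: [-5.2, 2.7, 10.0]
finger_gap: 25.3
gripper_force: 52.0
```

```bash
python3 - <<'E'
from h import *
im,d,c=grab("wrist");o=bot.observe();print(o["eef_pos"],o["wrist_force"],o["wrist_torque"])
cv2.imwrite("pics/w6.png",np.clip(im[...,::-1].astype(float)*1.7,0,255).astype(np.uint8))
E
```

```text
[536.8811 -46.7954  48.0927] [-3.9354  3.222   9.8589] [ 0.4699  0.6497 -0.0283]
```

View pics/w6.png

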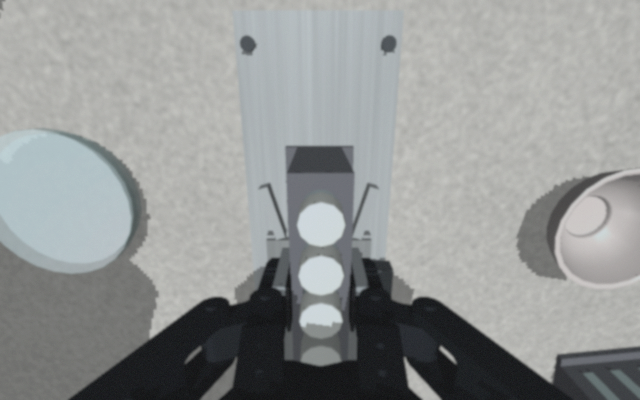

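The rack stands centred between the guides: its tail is at (320,160) and the lead-ins are symmetric at (268,210) and (370,210). Continuing toward the pad.

Request:
jog_arm --plan "0 0 0 0.7 -4 0 -1;0 0 0 1.4 -8 0 -1;0 0 0 2.1 -12 0 -1;0 0 0 2.8 -16 0 -1;0 0 0 3.5 -20 0 -1;0 0 0 4.2 -24 0 -1;0 0 0 4.9 -28 0 -1;0 0 0 5.6 -32 0 -1;0 0 0 6.3 -36 0 -1;0 0 0 7 -40 0 -1"

```text
t: 10.2
eef_pos: [543.9, -86.4, 48.1]
tcp_rot: [[-0.174, 0.985, -0.001], [0.985, 0.174, 0.001], [0.001, -0.0, -1.0]]
wrist_force: [-4.0, 7.5, 10.2]
finger_gap: 25.0
gripper_force: 51.9
```

Request:
jog_arm --plan "0 0 0 0.7 -4 0 -1;0 0 0 1.4 -8 0 -1;0 0 0 2.1 -12 0 -1;0 0 0 2.8 -16 0 -1;0 0 0 3.5 -20 0 -1;0 0 0 4.2 -24 0 -1;0 0 0 4.9 -28 0 -1;0 0 0 5.6 -32 0 -1;0 0 0 5.6 -32 0 -1;0 0 0 5.6 -32 0 -1"

```text
t: 11.03
eef_pos: [549.6, -119.0, 48.1]
tcp_rot: [[-0.174, 0.985, -0.0], [0.985, 0.174, -0.0], [-0.0, -0.0, -1.0]]
wrist_force: [-3.9, 1.7, 7.2]
finger_gap: 25.4
gripper_force: 51.8
```

```bash
cat > st.py <<'E'
from h import *
o=bot.observe();p=o["eef_pos"];O=np.array([537.15,-47.05]);e=np.array([.1736,-.9848]);nn=np.array([.9848,.1736])
f=o["wrist_force"][:2]
print(o["t"],"lane nose",(p[:2]-O)@e+56,"lat",(p[:2]-O)@nn,"F along",f@e,"lat",f@nn,o["wrist_force"][2],o["wrist_torque"])
E
python3 st.py
```

```text
11.0333 lane nose 129.01346268774972 lat -0.23109340559565159 F along -2.3939898258327683 lat -3.5304065872137027 7.245165644241425 [0.3128 0.5281 0.1025]
```

Request:
jog_arm --plan "0 0 0 0.4 -2 0 -1;0 0 0 0.7 -4 0 -1;0 0 0 1 -6 0 -1;0 0 0 1.4 -8 0 -1;0 0 0 1.6 -9 0 -1;0 0 0 1.6 -9 0 -1;0 0 0 1.6 -9 0 -1"

```text
t: 11.62
eef_pos: [551.0, -127.5, 48.1]
tcp_rot: [[-0.174, 0.985, -0.001], [0.985, 0.174, 0.001], [0.001, -0.001, -1.0]]
wrist_force: [-3.6, 5.5, 10.3]
finger_gap: 25.5
gripper_force: 51.9
```

Request:
jog_arm --plan "0 0 0 0.3 -1.5 0 -1;0 0 0 0.5 -3 0 -1;0 0 0 0.8 -4.5 0 -1;0 0 0 1.1 -6 0 -1;0 0 0 1.1 -6 0 -1;0 0 0 1.1 -6 0 -1"

```text
t: 12.12
eef_pos: [552.0, -133.1, 48.1]
tcp_rot: [[-0.174, 0.985, -0.001], [0.985, 0.174, 0.001], [0.001, -0.001, -1.0]]
wrist_force: [-5.0, 8.6, 11.3]
finger_gap: 25.2
gripper_force: 52.0
```

Request:
jog_arm --plan "0 0 0 0.3 -1.5 0 -1;0 0 0 0.5 -3 0 -1;0 0 0 0.8 -4.5 0 -1;0 0 0 1.1 -6 0 -1;0 0 0 1.1 -6 0 -1;0 0 0 1.1 -6 0 -1"

```text
t: 12.62
eef_pos: [553.0, -138.8, 48.1]
tcp_rot: [[-0.174, 0.985, -0.001], [0.985, 0.174, 0.002], [0.002, -0.001, -1.0]]
wrist_force: [-4.8, 10.5, 12.6]
finger_gap: 25.2
gripper_force: 52.1
```

```bash
python3 st.py
```

```text
12.6167 lane nose 149.0705106894065 lat -0.3113584723261191 F along -11.220513773125344 lat -2.914991306782662 12.632012549616459 [1.7673 0.6421 0.1565]
```

Forces fit a pad contact at about x = 142 mm. Continuing, and watching the flap with the wrist camera.

Request:
jog_arm --plan "0 0 0 0.3 -1.5 0 -1;0 0 0 0.5 -3 0 -1;0 0 0 0.8 -4.5 0 -1;0 0 0 1.1 -6 0 -1;0 0 0 1.4 -8 0 -1;0 0 0 1.4 -8 0 -1;0 0 0 1.4 -8 0 -1"

```text
t: 13.2
eef_pos: [554.4, -146.5, 48.1]
tcp_rot: [[-0.174, 0.985, -0.002], [0.985, 0.174, 0.002], [0.002, -0.001, -1.0]]
wrist_force: [-5.3, 12.1, 12.3]
finger_gap: 25.1
gripper_force: 52.3
```

Request:
jog_arm --plan "0 0 0 0.2 -1 0 -1;0 0 0 0.4 -2 0 -1;0 0 0 0.5 -3 0 -1;0 0 0 0.7 -4 0 -1;0 0 0 0.9 -5 0 -1;0 0 0 0.9 -5 0 -1;0 0 0 0.9 -5 0 -1"

```text
t: 13.78
eef_pos: [555.2, -151.1, 48.2]
tcp_rot: [[-0.174, 0.985, -0.002], [0.985, 0.174, 0.003], [0.003, -0.001, -1.0]]
wrist_force: [-6.1, 15.0, 15.1]
finger_gap: 25.1
gripper_force: 52.5
```

```bash
python3 st.py; cat > fl.py <<'E'
import sys
from h import *
im,d,c=grab("wrist");W=world(d,c);O=np.array([537.15,-47.05]);e=np.array([.1736,-.9848]);nn=np.array([.9848,.1736])
q=W[...,:2]-O;t=q@e;n=q@nn
k=(W[...,2]>30)&(W[...,2]<44)&(t>15)&(t<75)&(abs(n)<24)
tt,n2=t[k],n[k]
for b in range(-9,24,3):
    s=(n2>=b)&(n2<b+3)
    if s.sum()>2: print(b,s.sum(),tt[s].min().round(1),tt[s].max().round(1))
v,u=np.nonzero((t>0)&(t<70)&(abs(n)<30));u0,u1,v0,v1=u.min(),u.max(),v.min(),v.max();print(u0,u1,v0,v1)
a=cv2.resize(im[max(v0-10,0):v1+10,max(u0-10,0):u1+10],None,fx=3,fy=3,interpolation=cv2.INTER_CUBIC)[:600,:800]
cv2.imwrite(sys.argv[1],np.clip(a[...,::-1].astype(float)*1.7,0,255).astype(np.uint8))
E
python3 fl.py pics/f1.png
```

```text
13.7833 lane nose 161.63296551037865 lat -0.30966999278676044 F along -15.840698102944183 lat -3.4055272313176164 15.14398519672065 [2.3485 0.7873 0.2348]
-9 29 50.3 50.8
-6 30 50.4 50.9
-3 32 50.4 50.9
0 29 50.4 50.8
3 28 50.4 50.8
6 29 50.4 50.8
9 30 50.3 50.8
12 116 24.9 53.9
15 363 23.5 54.0
18 105 23.5 32.4
21 32 25.3 31.0
0 639 0 399
```

View pics/f1.png

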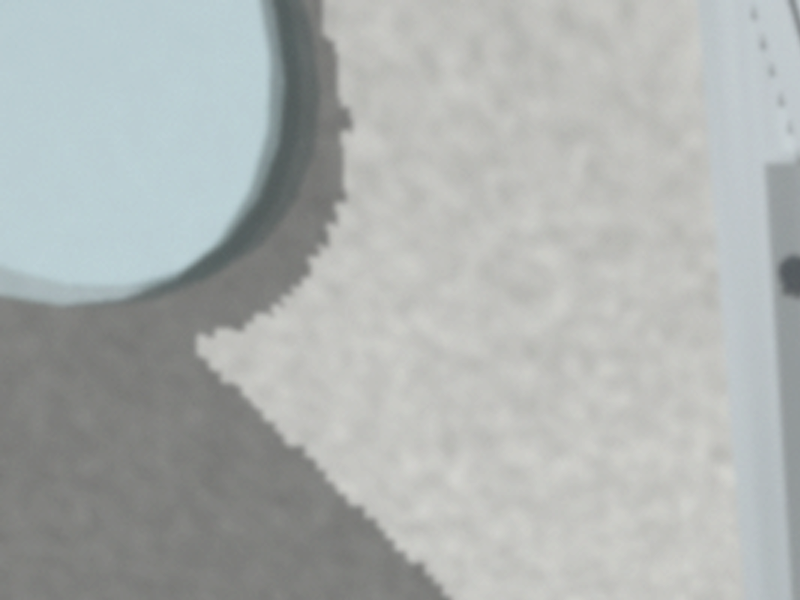

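My crop missed the flap, but the depth settles it. The tail is at x = 50.4 and the flap is still held open along the slab (y 12–18, x 25–54), so I'll creep on about 2 mm at a time.

Request:
jog_arm --plan "0 0 0 0.1 -0.7 0.1 -1;0 0 0 0.2 -1.4 0.1 -1;0 0 0 0.3 -2 0.1 -1;0 0 0 0.3 -2 0.1 -1;0 0 0 0.3 -2 0.1 -1"

```text
t: 14.25
eef_pos: [555.5, -153.1, 48.2]
tcp_rot: [[-0.174, 0.985, -0.002], [0.985, 0.174, 0.002], [0.003, -0.001, -1.0]]
wrist_force: [-4.6, 14.6, 12.8]
finger_gap: 25.0
gripper_force: 52.3
```

```bash
python3 st.py; python3 fl.py pics/f2.png
```

```text
14.25 lane nose 163.66917093406278 lat -0.32102790943121995 F along -15.213618414175555 lat -1.9888103228195915 12.776250330640345 [2.3905 0.6458 0.2856]
-9 28 52.4 52.9
-6 30 52.4 52.8
-3 31 52.4 52.8
0 29 52.3 52.8
3 29 52.5 52.8
6 29 52.4 52.8
9 31 52.4 52.8
12 152 25.1 53.9
15 342 23.8 54.0
18 99 23.8 32.1
21 36 24.7 30.8
2 637 0 399
```

Request:
jog_arm --plan "0 0 0 0.1 -0.5 0 -1;0 0 0 0.2 -1 0 -1;0 0 0 0.2 -1 0 -1;0 0 0 0.2 -1 0 -1"

```text
t: 14.63
eef_pos: [555.7, -154.3, 48.2]
tcp_rot: [[-0.174, 0.985, -0.002], [0.985, 0.174, 0.002], [0.003, -0.001, -1.0]]
wrist_force: [-4.8, 14.1, 12.4]
finger_gap: 25.4
gripper_force: 52.2
```

```bash
python3 st.py; python3 fl.py pics/f3.png
```

```text
14.6333 lane nose 164.8038497116289 lat -0.350632418729206 F along -14.71356097641331 lat -2.263016204292075 12.364716966859534 [2.2604 0.6992 0.2093]
-9 29 53.6 54.0
-6 31 53.6 54.3
-3 32 53.5 54.0
0 27 53.6 54.0
3 29 53.6 54.0
6 30 53.4 54.0
9 41 50.3 54.1
12 218 25.0 54.0
15 272 23.7 53.5
18 107 23.7 32.0
21 34 25.0 31.1
0 638 0 399
```

The flap has started to swing round the tail. One more small step.

Request:
jog_arm --plan "0 0 0 0.1 -0.5 0 -1;0 0 0 0.2 -1 0 -1;0 0 0 0.2 -1 0 -1;0 0 0 0.2 -1 0 -1"

```text
t: 15.02
eef_pos: [556.0, -155.1, 48.2]
tcp_rot: [[-0.173, 0.985, -0.002], [0.985, 0.173, 0.003], [0.003, -0.001, -1.0]]
wrist_force: [-3.7, 15.0, 11.8]
finger_gap: 25.7
gripper_force: 52.2
```

```bash
python3 st.py; python3 fl.py pics/f4.png
```

```text
15.0167 lane nose 165.72096038326674 lat -0.1959507001189899 F along -15.448429448831329 lat -1.0188124263650138 11.81721107568993 [2.3885 0.5402 0.0016]
-9 45 36.2 54.9
-6 97 35.6 54.8
-3 71 34.8 54.9
0 73 33.5 54.9
3 72 31.8 54.9
6 68 30.4 54.9
9 74 29.4 54.8
12 74 25.0 54.9
15 109 23.7 32.0
18 107 23.8 32.4
21 34 25.0 31.1
0 639 0 399
```

The flap is shut: a straight leaf runs from (x 27, y 12) to (37, −6), with the tail at 54.6. Easing back under control, about 13 mm first.

Request:
jog_arm --plan "0 0 0 -0.1 0.7 0 -1;0 0 0 -0.3 1.5 0 -1;0 0 0 -0.4 2.5 0 -1;0 0 0 -0.6 3.5 0 -1;0 0 0 -0.8 4.5 0 -1;0 0 0 -1 5.5 0 -1;0 0 0 -1.1 6.5 0 -1;0 0 0 -1.3 7.5 0 -1;0 0 0 -1.5 8.5 0 -1;0 0 0 -1.7 9.5 0 -1"

```text
t: 15.9
eef_pos: [554.9, -147.6, 48.1]
tcp_rot: [[-0.173, 0.985, 0.0], [0.985, 0.173, -0.0], [-0.0, 0.0, -1.0]]
wrist_force: [-2.7, 0.9, 5.5]
finger_gap: 25.2
gripper_force: 51.3
```

Request:
jog_arm --plan "0 0 0 -0.1 0.7 0 -1;0 0 0 -0.3 1.4 0 -1;0 0 0 -0.4 2.1 0 -1;0 0 0 -0.5 2.8 0 -1;0 0 0 -0.5 2.8 0 -1;0 0 0 -0.5 2.8 0 -1"

```text
t: 16.4
eef_pos: [554.4, -144.8, 48.1]
tcp_rot: [[-0.173, 0.985, 0.0], [0.985, 0.173, -0.0], [-0.0, 0.0, -1.0]]
wrist_force: [-2.2, 2.4, 5.1]
finger_gap: 25.0
gripper_force: 51.3
```

```bash
python3 st.py; python3 fl.py pics/f5.png
```

```text
16.4 lane nose 155.22925013625184 lat -0.0036065673863593423 F along -2.788557837887269 lat -1.7254902285571443 5.115780720765707 [ 0.2802  0.1975 -0.1945]
-9 46 36.3 44.5
-6 103 35.6 44.5
-3 79 34.6 44.6
0 76 33.3 44.6
3 72 31.9 44.5
6 76 30.4 44.6
9 79 29.1 44.5
12 90 24.7 44.5
15 103 23.4 32.4
18 97 23.4 32.4
21 38 24.6 31.4
0 639 0 399
```

Request:
jog_arm --plan "0 0 0 -0.1 0.6 0 -1;0 0 0 -0.2 1.2 0 -1;0 0 0 -0.3 1.8 0 -1;0 0 0 -0.4 2.4 0 -1;0 0 0 -0.4 2.4 0 -1;0 0 0 -0.4 2.4 0 -1"

```text
t: 16.95
eef_pos: [554.0, -142.4, 48.1]
tcp_rot: [[-0.173, 0.985, 0.0], [0.985, 0.173, -0.0], [-0.0, 0.0, -1.0]]
wrist_force: [-2.1, 0.7, 6.3]
finger_gap: 25.2
gripper_force: 51.3
```

Request:
jog_arm --plan "0 0 0 -0.1 0.5 0 -1;0 0 0 -0.2 1 0 -1;0 0 0 -0.2 1 0 -1;0 0 0 -0.2 1 0 -1"

```text
t: 17.28
eef_pos: [553.8, -141.5, 48.1]
tcp_rot: [[-0.173, 0.985, 0.0], [0.985, 0.173, -0.0], [-0.0, 0.0, -1.0]]
wrist_force: [-1.7, 0.2, 5.7]
finger_gap: 25.0
gripper_force: 51.2
```

```bash
python3 st.py; python3 fl.py pics/f6.png
```

```text
17.2833 lane nose 151.88571120720826 lat -0.004857019113574316 F along -0.527541715912862 lat -1.6097041939877579 5.676383285089058 [ 0.1115  0.1981 -0.1693]
-9 46 36.3 41.2
-6 89 35.6 41.3
-3 79 34.7 41.2
0 77 33.2 41.2
3 78 31.8 41.2
6 75 30.4 41.2
9 80 29.1 41.3
12 93 24.9 41.3
15 94 23.5 32.2
18 107 23.5 32.2
21 32 24.8 30.8
1 639 0 399
```

Request:
jog_arm --plan "0 0 0 -0.1 0.5 0 -1;0 0 0 -0.2 1 0 -1;0 0 0 -0.2 1 0 -1;0 0 0 -0.2 1 0 -1"

```text
t: 17.67
eef_pos: [553.7, -140.9, 48.1]
tcp_rot: [[-0.173, 0.985, 0.001], [0.985, 0.173, -0.001], [-0.001, 0.001, -1.0]]
wrist_force: [-1.9, -4.5, 5.0]
finger_gap: 25.2
gripper_force: 51.1
```

```bash
python3 st.py
```

```text
17.6667 lane nose 151.27903177189307 lat 0.04864460411318951 F along 4.132601825583144 lat -2.6944451402756338 5.022449329757949 [-0.7374  0.2453 -0.1779]
```

Request:
jog_arm --plan "0 0 0 -0.1 0.5 0 -1;0 0 0 -0.1 0.8 0 -1;0 0 0 -0.1 0.8 0 -1;0 0 0 -0.1 0.8 0 -1"

```text
t: 18.0
eef_pos: [553.8, -140.7, 48.2]
tcp_rot: [[-0.174, 0.985, 0.001], [0.985, 0.174, -0.002], [-0.002, 0.001, -1.0]]
wrist_force: [-1.9, -9.7, 4.5]
finger_gap: 25.5
gripper_force: 51.1
```

```bash
python3 st.py; python3 fl.py pics/f7.png
```

```text
18.0 lane nose 151.1310572785199 lat 0.10225151227891312 F along 9.169804555065411 lat -3.5744721476184242 4.472417945094527 [-1.3831  0.2752 -0.0309]
-9 41 36.1 40.5
-6 86 35.5 40.5
-3 79 34.6 40.5
0 74 33.1 40.5
3 77 31.9 40.5
6 78 30.4 40.5
9 77 29.1 40.6
12 88 24.9 40.7
15 106 23.5 31.9
18 95 23.4 32.5
21 32 25.0 31.0
1 639 0 397
```

The tail rests on the flap and the flap takes the load. I'll unload the pull, then release gently and lift.

Request:
jog_arm --plan "0 0 0 0.1 -0.4 0 -1;0 0 0 0.2 -0.9 0 -1;0 0 0 0.2 -0.9 0 -1;0 0 0 0.2 -0.9 0 -0.5;0 0 0 0.2 -0.9 0 -0.35;0 0 0 0.2 -0.9 0 -0.25;0 0 0 0.2 -0.9 0 -0.1;0 0 0 0.2 -0.9 0 0;0 0 0 0.2 -0.9 0 0;0 0 0 0.2 -0.9 0 0" --squeeze 20

```text
t: 18.88
eef_pos: [553.6, -140.0, 47.7]
tcp_rot: [[-0.174, 0.985, -0.0], [0.985, 0.174, 0.0], [0.0, -0.0, -1.0]]
wrist_force: [-0.2, -0.1, -0.5]
finger_gap: 42.7
gripper_force: 0.0
```

Request:
jog_arm --plan "0 0 0 0 0 3 0;0 0 0 0 0 10 0;0 0 0 0 0 25 0;0 0 0 0 0 45 0;0 0 0 0 0 70 0;0 0 0 0 0 100 0;0 0 0 0 0 130 0;0 0 0 0 0 160 0;0 0 0 0 0 165 0;0 0 0 0 0 165 0"

```text
t: 19.72
eef_pos: [554.5, -140.3, 215.4]
tcp_rot: [[-0.174, 0.985, 0.004], [0.985, 0.174, -0.001], [-0.002, 0.004, -1.0]]
wrist_force: [0.5, -0.3, -0.0]
finger_gap: 42.9
gripper_force: 0.0
```

```bash
sed -i 's/^u0.*//;s/^v,u=.*/u0,u1,v0,v1=200,440,100,300/' fl.py; python3 st.py; python3 fl.py pics/f8.png; python3 - <<'E'
from h import *
im,d,c=grab("wrist");W=world(d,c);O=np.array([537.15,-47.05]);e=np.array([.1736,-.9848]);nn=np.array([.9848,.1736])
q=W[...,:2]-O;t=q@e;n=q@nn
k=(W[...,2]>70)&(W[...,2]<82)&(t>20)&(t<170)&(abs(n)<25)
print("top",cv2.minAreaRect(np.c_[t[k],n[k]].astype(np.float32)),W[k][:,2].mean(),np.polyfit(t[k],W[k][:,2],1))
k=(W[...,2]>30)&(W[...,2]<41)&(t>135)&(t<172)&(abs(n)<12);print("pad",np.percentile(t[k],[1,50,99]) if k.any() else None)
E
```

```text
19.7167 lane nose 150.84005940912624 lat 0.8694688339121754 F along 0.37252420465772496 lat 0.44537874002181105 -0.021306781289059107 [ 0.0285 -0.0572  0.0153]
-9 4 38.2 40.6
-6 17 35.7 40.5
-3 13 35.4 40.5
0 13 33.7 40.6
3 13 32.4 40.5
6 14 30.8 40.5
9 12 29.5 40.5
12 15 25.5 40.4
15 23 23.7 32.1
18 20 23.6 31.3
21 7 25.5 30.3
top ((96.22150421142578, 1.2693824768066406), (111.89173889160156, 26.04966926574707), 0.019155172631144524) 76.12760698618531 [ 0.001  76.0378]
pad None
```

View pics/f8.png

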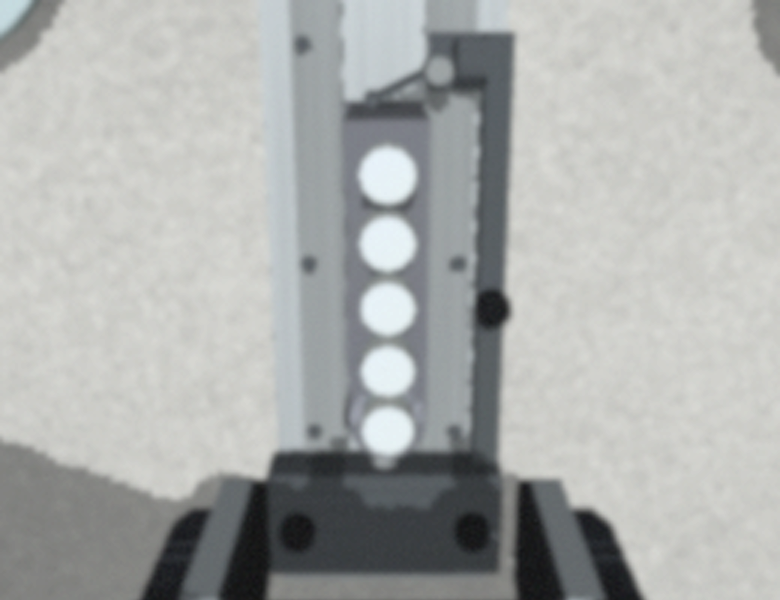

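The rack stands upright at (388,300), with the closed flap's tip at (372,98) against its tail. The gripper is clear, so I'll hand the job in.

```bash
python3 -c "
from bench import bot
print(bot.job_done())"
```

```text
the job is handed in; nothing more can be done
None
```

The rack is loaded and the job handed in at about 20 s: it stands upright and level on the lane with the closed flap against its tail, the gripper is clear, and no verdict came back.

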